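Second layer on the drill-core pyramid

TASK

Three stone drill cores lie side by side in the plywood counting tray. Saddle the two loose cores of that same diameter and length on top, one in each of the two gaps between them, lying parallel with and squarely over the cores below, so that a 3-2 pyramid stands by itself. Set them down gently rather than dropping them; the thin core and the short disc do not belong in it.

Things in the scene. Friction and masses are not known exactly. Their poses are not given: they have to be found in the camera images.
- tray: plywood tray fixed to the bench, 80 (x) by 159 mm (y), holding 3 loose cores 48 mm across, 60 mm long, along its x at y = -48.5, 0, 48.5 mm, axes 30 mm up, ends at x = -30 and 30. Walls 30 mm high at the y ends; lips 14 mm high before the cores' flat ends. Origin: centre of underside, z up. A core saddled in a gap has its axis at y = -24 or 24 mm, x = 0, 71.5 mm above the origin
- core_a: loose grey stone drill core: solid cylinder 48 mm across, 60 mm long, 0.3 kg, lying on its side, free to roll. Origin mid-axis, 24 mm above the bench; x along the cylinder, near level. Can be gripped from above over its flat ends, 60 mm apart. Not wanted: a thinner core (30 mm across, 60 mm long) and a short disc (48 mm across, 20 mm high)
- core_b: the twin of core_a, same size, weight, origin and axes, lying elsewhere beside the tray; either core may go in either gap
Mind the look-alikes: they are no part of the job. Leave any orange or yellow look-alike of the core_b alone.

How it is judged:
By the outcome, as a careful person would: the job done as asked, in the order asked, and still so for the second after the job is handed in, with the robot touching nothing.
It also fails if it takes over 54 s, if anything falls off the work surface, if the arm or the gripper's body presses on something with over 40 N, if the wrist force passes 120 N, or if a joint passes its speed limit or range.

ROBOT

A 7-joint arm with a two-finger parallel gripper is mounted at the origin on the work surface. World frame = base frame: x ahead of the robot, y to its left, z up, the work surface at z = 0. Lengths are in m, angles in rad, forces in N, time in s.
With the tool pointing down it reaches from about 0.4 to 0.85 m from the base axis. Payload 4.4 kg.
Tool frame: the origin (TCP) lies at the very end of the fingers, on their centre line; the grasp point (between the pads) lies 19 mm behind it; z points along the fingers, y is the direction in which the jaws open and shut (so a half turn about z gives the same grasp; the last joint's range is limited). The gripper opens to 94 mm and grips with 3 to 60 N. Pads are 16 mm wide; open, the fingers measure 119 mm over their backs; the gripper's body (75 mm by 177 mm) begins 78 mm behind the grasp point.
Start: joints at [1.282, 0.628, 0.038, 1.517, -0.027, 0.996, -0.02], TCP at [0.144, -0.634, 0.205] pointing down, gripper open.
Joint ranges: [-3.06, 3.06], [-0.37, 2.12], [-1.25, 1.32], [0.18, 2.47], [-1.1, 4.24], [0.23, 1.98], [-2.94, 2.94]. Speed limits (rad/s): [2.57, 2.57, 3.14, 3.14, 3.14, 3.14, 3.14].

INTERFACE

Orientations are given as a rotation vector (axis times angle).
In Python, from bench import state, read_camera, hand_in gives the robot as it stands.
- The arm moves only by the tool move_arm, never from a script. Its argument "deltas" is a list of rows, each an object of numbers: "wx", "wy", "wz": the turn, a rotation vector about the world's x, y, z in degrees; "tx", "ty", "tz": the shift along the world's x, y, z in cm; "fingers": the closure in counts, from 0 (fully open) to 255 (shut). In form: [{"wx": .., "wy": .., "wz": .., "tx": .., "ty": .., "tz": .., "fingers": ..}, ...]. A call has exactly 5 rows; each row is the pose to reach, as a shift and turn from the pose commanded when the call began; what a row does not reach only later rows make up. A row lasts 1/10 s, in which the tool goes at most 50 mm and 8.59 degrees, less where a joint would pass 70% of its speed; a pose out of reach is approached as far as the arm can. A call with a gripper value outside its range is refused whole. The fingers move at their own pace and stop on an object; "grip_force" is the grip in N (left out, the last holds). Time passes only in rows, so rows that repeat a pose let the fingers close, or fill a call up. It gives the time, the measured TCP pose, the force and the opening at its end, in the units of the state.
- state(): the state, without advancing time (a new reading comes with each control period).
- read_camera(name): name is "side" or "top" or "wrist"; returns a dict with "img" (420x560x3 uint8, red, green, blue), "fx", "fy", "cx", "cy" (pixels), "R" (3x3) and "t" (3): a world point X has camera coordinates R X + t. Camera axes: x right, y down, z forward; pixel columns grow to the right and rows downward; lengths in m; the calibration is good to about 2 mm. The wrist camera is an equidistant fisheye: a pixel r from the principal point sees the ray r / f radians off the axis. A picture is of the moment at which its call begins. There is no depth.
- hand_in(): hands the job in, once; it reports no verdict.
The state is a dict: "clock": time; "joints": joint angles; "joint_velocities": joint speeds; "joint_efforts": joint torques, N m; "tool_pos": TCP position; "eef_rot": TCP orientation; "wrist_force": force on the tool from outside, world axes, zero at the start; "torque": the same for the moment, N m; "gripper_width": finger opening in m.
Only numpy, scipy, OpenCV 4.12 (cv2) and the standard library are available. Lean on these libraries where they do the work, as an engineer would, in place of code of your own. Each camera call takes 0.05 s, during which the arm holds its last target.

## Working session

There is one attempt and no reset: what is moved stays moved. The work goes in short steps, Python scripts to look and compute and a tool call to move; the robot and the scene stay as the last step left them, time stands still between calls to the robot, and variables do not carry over. Pictures are saved under pics/ and viewed, and the job is handed in when it is done.

Besides the shell and the picture viewer there is one more tool, called after ">>>" as a command line: name --argument value ..., lists and objects as JSON in quotes. move_arm: Moves the arm, as the interface text tells. Its arguments: {"type":"object","properties":{"deltas":{"type":"array"},"grip_force":{"type":"number"}},"required":["deltas"]}

```bash
ls; mkdir -p pics
python3 - <<'E'
from bench import *
import cv2,pickle
s=state();print(s)
for n in ["top","side","wrist"]:
    c=read_camera(n);pickle.dump(c,open(f'pics/{n}0.pkl','wb'));cv2.imwrite(f'pics/{n}0.png',c['img'][:,:,::-1]);print(n,c['fx'],c['fy'],c['cx'],c['cy'],c['R'],c['t'])
E
```

```text
pics
{'clock': 0.0, 'joints': array([ 1.28222491,  0.62932149,  0.03845426,  1.51831606, -0.02701759,
        0.9962984 , -0.01996112]), 'joint_velocities': array([-5.74518003e-04,  6.28660344e-04,  5.45182748e-04, -1.23168722e-03,
       -6.20090259e-05,  8.57483627e-04,  3.24090632e-03]), 'joint_efforts': array([ 4.97319127e-05, -5.49727070e+01,  1.14322230e+00, -1.86642462e+01,
       -5.23294613e-02,  2.35315994e-02,  1.71851211e-04]), 'tool_pos': array([ 0.14349246, -0.63330649,  0.20458692]), 'eef_rot': array([-3.12031974e+00, -3.49035981e-01,  3.40574136e-04]), 'wrist_force': array([ 1.18369707, -0.63315627, -0.50941987]), 'torque': array([-0.02448976,  0.04675993,  0.04958336]), 'gripper_width': 0.09444166472502488}
top 544.0027913926597 544.0027913926597 279.8898857232237 204.6349660027625 [[ 0.01690418 -0.99984899  0.00403089]
 [-0.99845619 -0.0170937  -0.05284915]
 [ 0.05291007 -0.00313129 -0.99859437]] [-0.04917711  0.57870138  1.33297789]
side 442.88330407338293 442.88330407338293 284.597002848624 210.55299134717868 [[ 0.88807476 -0.45936884 -0.01742081]
 [-0.31453078 -0.57955629 -0.7517878 ]
 [ 0.33525155  0.67312315 -0.65917495]] [-0.54367817  0.17428541  0.84855111]
wrist 325.19226210127806 325.19226210127806 274.00908617668637 209.61789366920348 [[ 0.22100456 -0.97526893 -0.00273765]
 [-0.93392252 -0.21244213  0.28750144]
 [-0.28097281 -0.06098237 -0.95777629]] [-0.6482409  -0.03049801  0.39326746]
```

View pics/top0.png

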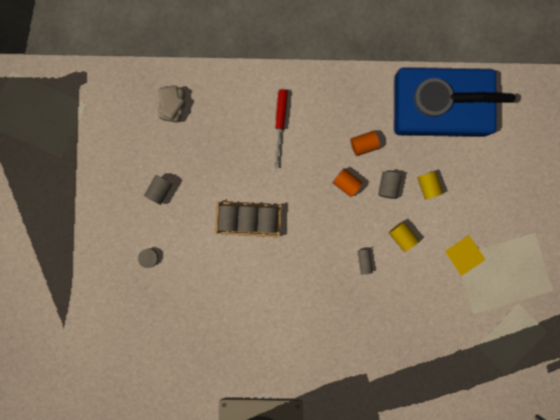

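View pics/side0.png

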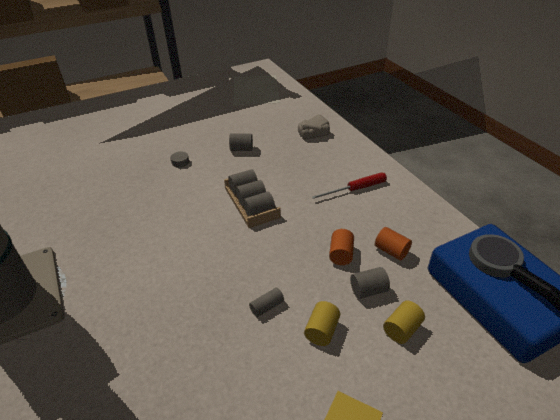

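View pics/wrist0.png

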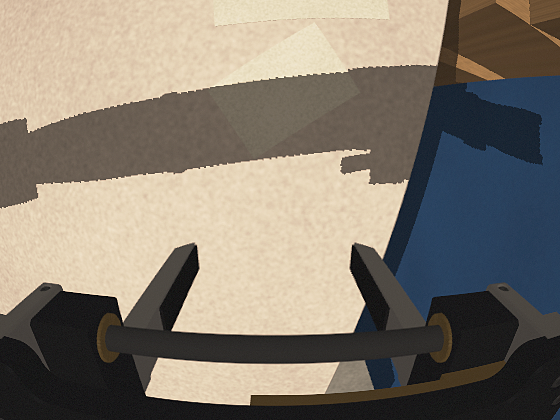

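Run:
```python
import cv2,numpy as np
t=cv2.imread('pics/top0.png')
f=lambda u,v,w=32,h=32:cv2.resize(t[v-h:v+h,u-w:u+w],None,fx=384/(2*h),fy=384/(2*h),interpolation=cv2.INTER_CUBIC)
a=np.hstack([f(160,189),f(390,184)]);
b=np.hstack([f(250,218,),f(365,261)])
cv2.imwrite('pics/crop1.png',cv2.resize(np.vstack([a,b]),(600,600)))
```

```text
(no output)
```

View pics/crop1.png

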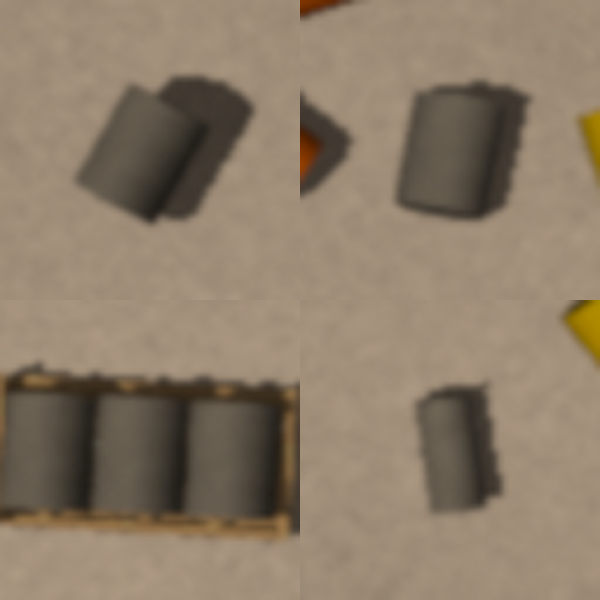

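```bash
cat > h.py <<'E'
import numpy as np,cv2,pickle
def ray(c,u,v):
    x=(u-c['cx'])/c['fx'];y=(v-c['cy'])/c['fy']
    if c.get('fish'):
        r=np.hypot(x,y);d=np.array([np.sin(r)*x/r,np.sin(r)*y/r,np.cos(r)]) if r>1e-9 else np.array([0,0,1.])
    else: d=np.array([x,y,1.])
    R=np.array(c['R']);return -R.T@np.array(c['t']),R.T@d/np.linalg.norm(d)
def atz(c,u,v,z):
    o,d=ray(c,u,v);return o+d*(z-o[2])/d[2]
def proj(c,X):
    p=np.atleast_2d(X)@np.array(c['R']).T+np.array(c['t'])
    if c.get('fish'):
        r=np.hypot(p[:,0],p[:,1]);th=np.arctan2(r,p[:,2]);q=p[:,:2]/r[:,None]*th[:,None]
    else:q=p[:,:2]/p[:,2:]
    return q*[c['fx'],c['fy']]+[c['cx'],c['cy']]
def cyl(x,y,yaw,z=.024,r=.024,h=.03,n=40):
    a=np.linspace(0,2*np.pi,n);L=[]
    ax=np.array([np.cos(yaw),np.sin(yaw),0]);s=np.array([-ax[1],ax[0],0])
    for e in(-h,h):L.append(np.array([x,y,z])+e*ax+r*np.cos(a)[:,None]*s+r*np.sin(a)[:,None]*[0,0,1])
    return np.vstack(L)
def hull(c,*a,**k): return cv2.convexHull(proj(c,cyl(*a,**k)).astype(np.float32))
def tri(c1,p1,c2,p2):
    o,d=ray(c1,*p1);o2,e=ray(c2,*p2)
    s=np.linalg.lstsq(np.c_[d,-e],o2-o,rcond=None)[0]
    return (o+d*s[0]+o2+e*s[1])/2,np.linalg.norm(o+d*s[0]-o2-e*s[1])
def load(n):
    c=pickle.load(open(f'pics/{n}.pkl','rb'));c['fish']='wrist' in n;return c
E
python3 - <<'E'
from h import *
T=load('top0');S=load('side0')
for n,a,b in[('L',(157.5,189),(241,143)),('R',(390,184),(370,283)),('trayM',(248,219),(251,190)),('thin',(365,261),(267,303)),('disc',(148,258),(180,159))]:
    print(n,atz(T,*a,.024),tri(T,a,S,b))
# side crops
s=S['img'][:,:,::-1]
f=lambda u,v,w=40,h=40:cv2.resize(s[v-h:v+h,u-w:u+w],(300,300),interpolation=cv2.INTER_CUBIC)
cv2.imwrite('pics/crop2.png',np.hstack([f(241,143),f(370,283)]))
E
```

```text
L [0.6124136  0.26291823 0.024     ] (array([0.61329546, 0.26381049, 0.0191554 ]), np.float64(0.0010753996206198867))
R [ 0.6346815  -0.31034566  0.024     ] (array([ 0.63437505, -0.31022706,  0.02352359]), np.float64(0.0008117488279432916))
trayM [0.54229157 0.03850269 0.024     ] (array([0.54297937, 0.03724615, 0.03937234]), np.float64(0.0023119603573725383))
thin [ 0.4442503  -0.25020547  0.024     ] (array([ 0.44443116, -0.25228898,  0.01278761]), np.float64(0.0015381461492388982))
disc [0.44268707 0.28127172 0.024     ] (array([0.44341556, 0.28413691, 0.01015757]), np.float64(0.0029092682090450395))
```

View pics/crop2.png

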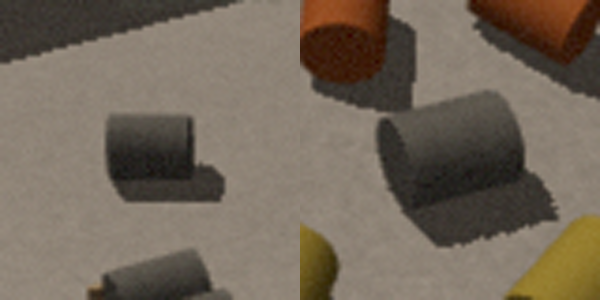

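```bash
cat >> h.py <<'E'
from scipy.optimize import minimize,differential_evolution
def gmag(c,s=1.0):
    g=cv2.GaussianBlur(c['img'],(0,0),s).astype(np.float32)
    return np.max(np.hypot(cv2.Sobel(g,5,1,0),cv2.Sobel(g,5,0,1)),axis=2)
def samp(G,P):
    P=P.astype(np.float32);return cv2.remap(G,P[None,:,0],P[None,:,1],cv2.INTER_LINEAR)[0]
def dens(h,closed=True):
    h=h.reshape(-1,2);h=np.vstack([h,h[:1]]) if closed else h
    d=np.r_[0,np.cumsum(np.linalg.norm(np.diff(h,axis=0),axis=1))];t=np.linspace(0,d[-1],120)
    return np.c_[np.interp(t,d,h[:,0]),np.interp(t,d,h[:,1])]
def fitcyl(cams,x0,**k):
    G=[np.sqrt(np.minimum(gmag(c),np.inf)) for c in cams]
    def cost(p):
        return -sum(samp(g,dens(hull(c,*p,**k))).mean() for c,g in zip(cams,G))
    b=[(x0[0]-.012,x0[0]+.012),(x0[1]-.012,x0[1]+.012),(x0[2]-.2,x0[2]+.2)]
    r=differential_evolution(cost,b,seed=1,maxiter=60,popsize=12);return r.x,r.fun
def draw(img,c,h,s,off,col=(0,0,255)):
    q=((h.reshape(-1,2)-off+.5)*s-.5)
    cv2.polylines(img,[np.round(q).astype(int)],True,col,1,cv2.LINE_AA)
E
python3 - <<'E'
from h import *
T=load('top0');S=load('side0')
rows=[]
for n,g in[('L',(.613,.263,-.58)),('R',(.6345,-.310,-.17))]:
    tiles=[]
    for cs in([T],[S],[T,S]):
        p,f=fitcyl(cs,g);print(n,len(cs),p.round(4),np.degrees(p[2]).round(1),f)
    for c in(T,S):
        u,v=proj(c,[[p[0],p[1],.024]])[0].astype(int);im=cv2.resize(c['img'][v-30:v+30,u-30:u+30,::-1],(300,300),interpolation=cv2.INTER_CUBIC)
        draw(im,c,hull(c,*p),5,np.array([u-30,v-30]));tiles.append(im)
    rows.append(np.hstack(tiles))
cv2.imwrite('pics/fit1.png',np.vstack(rows))
for c,u,v,n in((T,249,218,'t'),(S,252,195,'s')):
    cv2.imwrite(f'pics/tray_{n}.png',cv2.resize(c['img'][v-36:v+36,u-40:u+40,::-1],(800,720)[:2] if 0 else (640,576),interpolation=cv2.INTER_CUBIC))
E
```

```text
L 1 [ 0.6114  0.2618 -0.4799] -27.5 -10.297784805297852
L 1 [ 0.6127  0.2612 -0.4572] -26.2 -11.725554466247559
L 2 [ 0.6122  0.2615 -0.4659] -26.7 -21.951740264892578
R 1 [ 0.6381 -0.3203 -0.1794] -10.3 -10.318575859069824
R 1 [ 0.634  -0.3081 -0.2143] -12.3 -11.160025596618652
R 2 [ 0.6332 -0.3095 -0.186 ] -10.7 -21.19766
```

View pics/fit1.png

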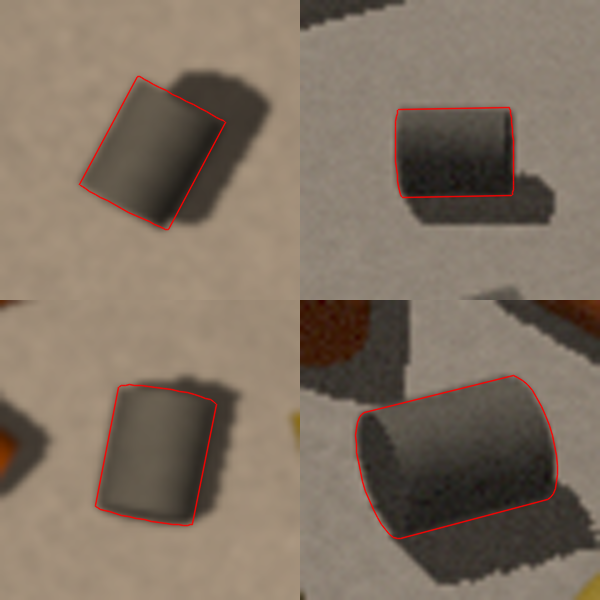

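View pics/tray_t.png

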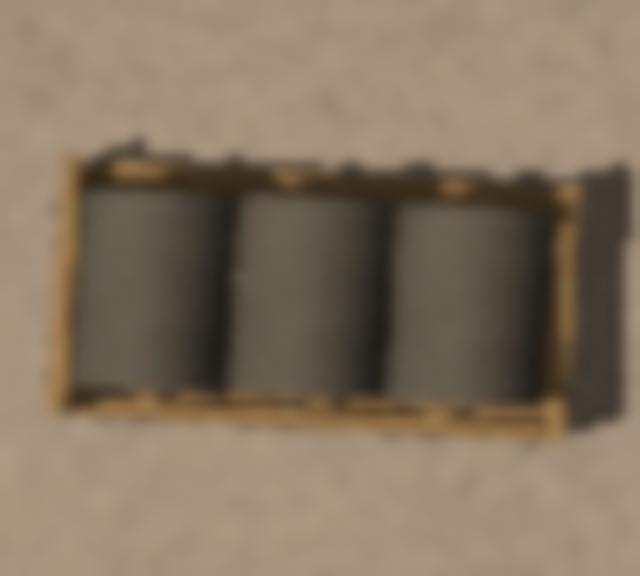

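View pics/tray_s.png

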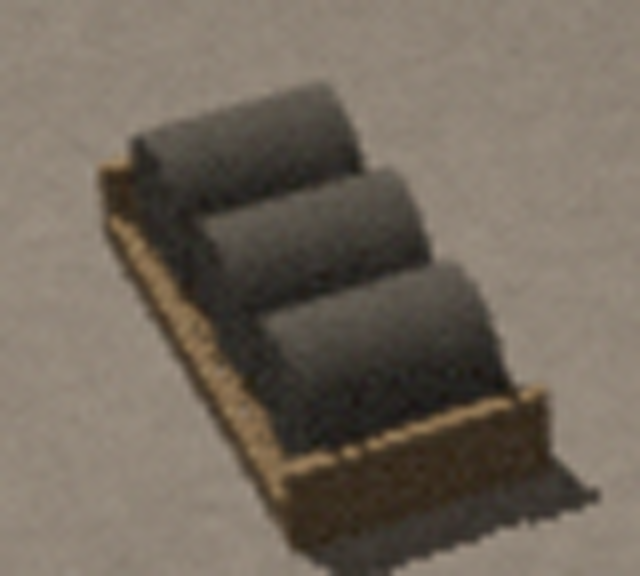

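```bash
cat > tf.py <<'E'
from h import *
T=load('top0');S=load('side0')
def tw(p,L):
    L=np.atleast_2d(L);c,s=np.cos(p[2]),np.sin(p[2])
    return np.c_[p[0]+c*L[:,0]-s*L[:,1],p[1]+s*L[:,0]+c*L[:,1],L[:,2]]
def feats():
    # polylines in tray frame, per cam
    z=.03
    top=[[(.04,.0795,z),(-.04,.0795,z)],[(.04,-.0795,z),(-.04,-.0795,z)],[(-.04,.0795,0.014),(-.04,-.0795,.014)]]
    side=[[(-.04,-.0795,z),(.04,-.0795,z)],[(-.04,-.0795,0),(-.04,-.0795,z)],[(.04,-.0795,0.005),(.04,-.0795,z)],[(-.04,-.0795,0),(.04,-.0795,0)],[(-.04,-.0795,0),(-.04,.0795,0)],[(-.04,-.0795,.014),(-.04,.0795,.014)]]
    return top,side
def corehull(c,p,y):
    q=tw(p,[[0,y,.03]])[0];return hull(c,q[0],q[1],p[2],z=.03)
E
python3 - <<'E'
from tf import *
top,side=feats();G={0:np.sqrt(gmag(T)),1:np.sqrt(gmag(S))}
def cost(p,use=(0,1)):
    t=0
    for i,(c,F) in enumerate(((T,top),(S,side))):
        if i not in use:continue
        t-=np.mean([samp(G[i],dens(proj(c,tw(p,f)),False)).mean() for f in F])
        if i==0:t-=np.mean([samp(G[i],dens(corehull(c,p,y))).mean() for y in(-.0485,0,.0485)])
    return t
for use in((0,),(1,),(0,1)):
    r=differential_evolution(cost,[(.525,.56),(.025,.05),(-.2,.2)],args=(use,),seed=2,popsize=20);p=r.x;print(use,p.round(4),np.degrees(p[2]).round(2),r.fun)
out=[]
for c,u,v,F in((T,249,218,top),(S,252,195,side)):
    im=cv2.resize(c['img'][v-36:v+36,u-40:u+40,::-1],(400,360),interpolation=cv2.INTER_CUBIC)
    off=np.array([u-40,v-36])
    for f in F: draw(im,c,proj(c,tw(p,f)),5,off)
    for y in(-.0485,0,.0485):draw(im,c,corehull(c,p,y),5,off,(255,255,0))
    out.append(im)
cv2.imwrite('pics/trayfit.png',np.hstack(out))
E
```

```text
(0,) [ 0.542   0.0377 -0.0165] -0.95 -20.723064422607422
(1,) [ 0.5413  0.0373 -0.0302] -1.73 -10.9347562789917
(0, 1) [ 0.5414  0.0379 -0.032 ] -1.83 -31.641197204589844
```

View pics/trayfit.png

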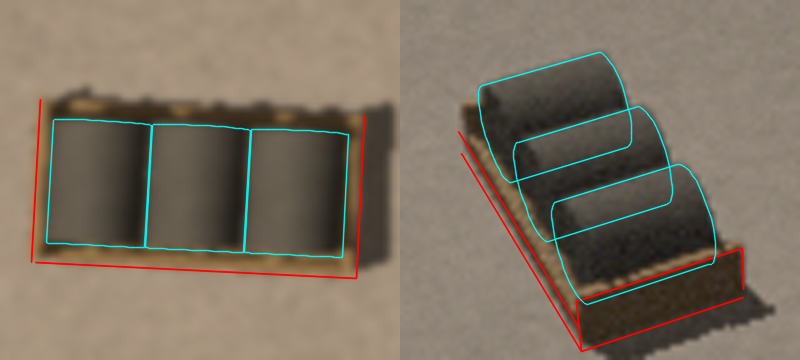

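```bash
cat > go.py <<'E'
import sys,numpy as np
from scipy.spatial.transform import Rotation as R
from bench import state
def go(x,y,z,yaw):
    """deltas from the present TCP to x,y,z (m), tool y axis along yaw (deg, mod 180), tool down"""
    s=state();p=s['tool_pos'];C=R.from_rotvec(s['eef_rot'])
    best=None
    for k in(0,180):
        a=np.radians(yaw+k);ty=np.array([np.cos(a),np.sin(a),0]);tz=np.array([0,0,-1.]);M=np.c_[np.cross(ty,tz),ty,tz]
        rv=np.degrees((R.from_matrix(M)*C.inv()).as_rotvec())
        if best is None or np.linalg.norm(rv)<np.linalg.norm(best):best=rv
    print('t',round(s['clock'],2),'pos',p.round(4),'w',best.round(2),'t_cm',((np.array([x,y,z])-p)*100).round(2),'F',s['wrist_force'].round(2),'width',round(s['gripper_width'],4))
if __name__=='__main__':go(*map(float,sys.argv[1:5]))
E
python3 go.py .633 -.3095 .18 -10.7
```

```text
t 0.15 pos [ 0.1435 -0.6334  0.2048] w [-6.000e-02 -6.000e-02  6.654e+01] t_cm [48.95 32.39 -2.48] F [-0.14  0.19  0.58] width 0.094
```

>>> move_arm --deltas '[{"wz": 8,"tx": 4,"ty": 2.7,"tz": 0},{"wz": 16,"tx": 8,"ty": 5.4,"tz": 0},{"wz": 24,"tx": 12,"ty": 8.1,"tz": 0},{"wz": 32,"tx": 16,"ty": 10.8,"tz": 0},{"wz": 40,"tx": 20,"ty": 13.5,"tz": 0}]'

```text
invalid input at $.deltas[0]: expected keys wx, wy, wz, tx, ty, tz, fingers
```

```bash
python3 go.py .633 -.3095 .18 -10.7
```

```text
t 0.15 pos [ 0.1435 -0.6334  0.2048] w [-6.000e-02 -6.000e-02  6.654e+01] t_cm [48.95 32.39 -2.48] F [-0.14  0.19  0.58] width 0.094
```

>>> move_arm --deltas '[{"wx": 0,"wy": 0,"wz": 8,"tx": 4,"ty": 2.7,"tz": 0,"fingers": 0},{"wx": 0,"wy": 0,"wz": 16,"tx": 8,"ty": 5.4,"tz": 0,"fingers": 0},{"wx": 0,"wy": 0,"wz": 24,"tx": 12,"ty": 8.1,"tz": 0,"fingers": 0},{"wx": 0,"wy": 0,"wz": 32,"tx": 16,"ty": 10.8,"tz": 0,"fingers": 0},{"wx": 0,"wy": 0,"wz": 40,"tx": 20,"ty": 13.5,"tz": 0,"fingers": 0}]'

```text
clock: 0.65
tool_pos: [0.3449, -0.4976, 0.2054]
eef_rot: [-2.81, -1.404, 0.0]
wrist_force: [0.1, -0.1, -0.7]
gripper_width: 0.094
```

```bash
python3 go.py .633 -.3095 .18 -10.7
```

```text
t 0.65 pos [ 0.3449 -0.4976  0.2054] w [-1.000e-02 -1.000e-02  2.622e+01] t_cm [28.81 18.81 -2.54] F [ 0.06 -0.09 -0.69] width 0.094
```

>>> move_arm --deltas '[{"wx": 0,"wy": 0,"wz": 5,"tx": 4,"ty": 2.6,"tz": 0,"fingers": 0},{"wx": 0,"wy": 0,"wz": 10,"tx": 8,"ty": 5.2,"tz": 0,"fingers": 0},{"wx": 0,"wy": 0,"wz": 15,"tx": 12,"ty": 7.8,"tz": 0,"fingers": 0},{"wx": 0,"wy": 0,"wz": 20,"tx": 16,"ty": 10.4,"tz": -1,"fingers": 0},{"wx": 0,"wy": 0,"wz": 25,"tx": 20,"ty": 13,"tz": -2,"fingers": 0}]'

```text
clock: 1.15
tool_pos: [0.5451, -0.3679, 0.1853]
eef_rot: [2.442, 1.976, -0.0]
wrist_force: [0.1, -0.5, 0.1]
gripper_width: 0.0937
```

>>> move_arm --deltas '[{"wx": 0,"wy": 0,"wz": 1,"tx": 4,"ty": 2.6,"tz": 0,"fingers": 0},{"wx": 0,"wy": 0,"wz": 1.2,"tx": 7,"ty": 4.7,"tz": -0.5,"fingers": 0},{"wx": 0,"wy": 0,"wz": 1.2,"tx": 8.8,"ty": 5.8,"tz": -0.5,"fingers": 0},{"wx": 0,"wy": 0,"wz": 1.2,"tx": 8.8,"ty": 5.8,"tz": -0.5,"fingers": 0},{"wx": 0,"wy": 0,"wz": 1.2,"tx": 8.8,"ty": 5.8,"tz": -0.5,"fingers": 0}]'

```text
clock: 1.65
tool_pos: [0.6308, -0.3115, 0.1799]
eef_rot: [-2.424, -1.997, 0.003]
wrist_force: [0.1, 0.1, 0.6]
gripper_width: 0.0942
```

```bash
python3 go.py .633 -.3095 .01 -10.7
python3 - <<'E'
from h import *
from bench import *
for n in('wrist','top'):
    c=read_camera(n);pickle.dump(c,open(f'pics/{n}1.pkl','wb'))
c=load('wrist1');im=np.ascontiguousarray(c['img'][:,:,::-1]);
for g in[(.6332,-.3095,-.186)]:
    p,f=fitcyl([c],g);print(p.round(4),np.degrees(p[2]),f)
    draw(im,c,hull(c,*p),1,0);draw(im,c,hull(c,*g),1,0,(255,255,0))
cv2.imwrite('pics/w1.png',im)
E
```

```text
t 1.65 pos [ 0.6308 -0.3115  0.1799] w [ 0.03 -0.09  0.33] t_cm [  0.22   0.2  -16.99] F [0.08 0.07 0.57] width 0.0942
[ 0.6328 -0.3083 -0.1778] -10.188763901308542 -12.655253410339355
```

View pics/w1.png

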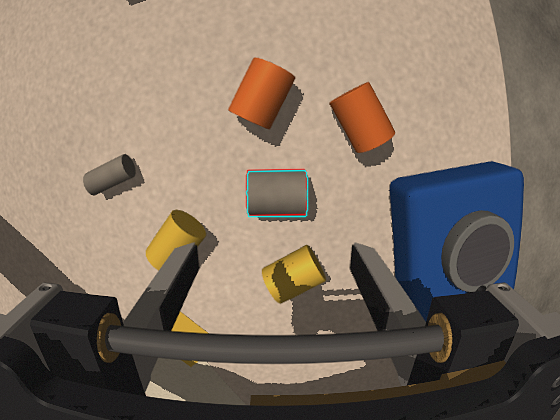

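```bash
python3 go.py .6328 -.3087 .011 -10.4
```

```text
t 1.75 pos [ 0.6298 -0.3131  0.1804] w [ 0.07 -0.09  0.78] t_cm [  0.3    0.44 -16.94] F [ 0.11 -0.19  0.26] width 0.0941
```

>>> move_arm --deltas '[{"wx": 0,"wy": 0,"wz": 0.4,"tx": 0.2,"ty": 0.3,"tz": -3,"fingers": 0},{"wx": 0,"wy": 0,"wz": 0.4,"tx": 0.2,"ty": 0.3,"tz": -6,"fingers": 0},{"wx": 0,"wy": 0,"wz": 0.4,"tx": 0.2,"ty": 0.3,"tz": -8,"fingers": 0},{"wx": 0,"wy": 0,"wz": 0.4,"tx": 0.2,"ty": 0.3,"tz": -9,"fingers": 0},{"wx": 0,"wy": 0,"wz": 0.4,"tx": 0.2,"ty": 0.3,"tz": -9,"fingers": 0}]'

```text
clock: 2.25
tool_pos: [0.6318, -0.3091, 0.0894]
eef_rot: [-2.418, -2.002, 0.003]
wrist_force: [-0.3, 0.4, 0.6]
gripper_width: 0.0944
```

```bash
python3 go.py .6328 -.3087 .011 -10.4
python3 - <<'E'
from h import *
from bench import *
for n in('wrist',):
    c=read_camera(n);pickle.dump(c,open(f'pics/{n}2.pkl','wb'))
c=load('wrist2');im=np.ascontiguousarray(c['img'][:,:,::-1]);
g=(.6332,-.3095,-.186)
p,f=fitcyl([c],g);print(p.round(4),np.degrees(p[2]),f)
draw(im,c,hull(c,*p),1,0);draw(im,c,hull(c,*g),1,0,(255,255,0))
cv2.imwrite('pics/w2.png',im)
E
python3 go.py .6328 -.3087 .011 -10.4
```

```text
t 2.25 pos [ 0.6318 -0.3091  0.0894] w [-0.02 -0.15  0.34] t_cm [ 0.1   0.04 -7.84] F [-0.27  0.41  0.65] width 0.0944
[ 0.6329 -0.3083 -0.1877] -10.756515890943131 -13.049337
t 2.3 pos [ 0.633  -0.309   0.0907] w [ 0.02 -0.02  0.32] t_cm [-0.02  0.03 -7.97] F [ 0.39 -0.29  0.01] width 0.0942
```

View pics/w2.png

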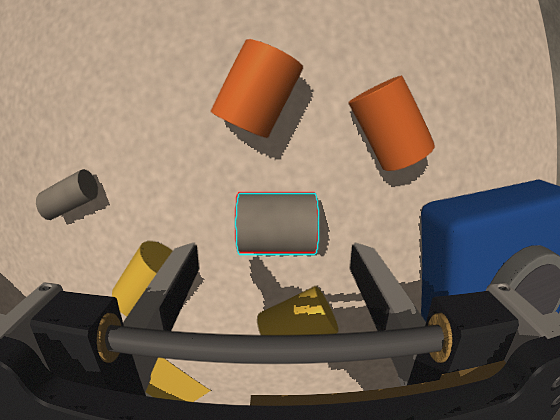

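>>> move_arm --deltas '[{"wx": 0,"wy": 0,"wz": 0,"tx": 0.05,"ty": 0.05,"tz": -2.5,"fingers": 0},{"wx": 0,"wy": 0,"wz": 0,"tx": 0.05,"ty": 0.05,"tz": -5,"fingers": 0},{"wx": 0,"wy": 0,"wz": 0,"tx": 0.05,"ty": 0.05,"tz": -7,"fingers": 0},{"wx": 0,"wy": 0,"wz": 0,"tx": 0.05,"ty": 0.05,"tz": -7.9,"fingers": 0},{"wx": 0,"wy": 0,"wz": 0,"tx": 0.05,"ty": 0.05,"tz": -7.9,"fingers": 0}]' --grip_force 20

```text
clock: 2.8
tool_pos: [0.6339, -0.3077, 0.0114]
eef_rot: [-2.418, -2.005, 0.0]
wrist_force: [-0.6, -0.9, 0.7]
gripper_width: 0.0941
```

>>> move_arm --deltas '[{"wx": 0,"wy": 0,"wz": 0,"tx": 0,"ty": 0,"tz": 0,"fingers": 40},{"wx": 0,"wy": 0,"wz": 0,"tx": 0,"ty": 0,"tz": 0,"fingers": 80},{"wx": 0,"wy": 0,"wz": 0,"tx": 0,"ty": 0,"tz": 0,"fingers": 120},{"wx": 0,"wy": 0,"wz": 0,"tx": 0,"ty": 0,"tz": 0,"fingers": 160},{"wx": 0,"wy": 0,"wz": 0,"tx": 0,"ty": 0,"tz": 0,"fingers": 160}]' --grip_force 20

```text
clock: 3.3
tool_pos: [0.6341, -0.3075, 0.012]
eef_rot: [2.418, 2.006, -0.0]
wrist_force: [-1.9, 0.5, 3.6]
gripper_width: 0.06
```

```bash
python3 go.py .6328 -.3087 .011 -10.4
```

```text
t 3.3 pos [ 0.6341 -0.3075  0.012 ] w [ 0.01 -0.    0.24] t_cm [-0.13 -0.12 -0.1 ] F [-1.86  0.5   3.57] width 0.06
```

>>> move_arm --deltas '[{"wx": 0,"wy": 0,"wz": 0,"tx": 0,"ty": 0,"tz": 0.5,"fingers": 160},{"wx": 0,"wy": 0,"wz": 0,"tx": 0,"ty": 0,"tz": 2,"fingers": 160},{"wx": 0,"wy": 0,"wz": 0,"tx": 0,"ty": 0,"tz": 5,"fingers": 160},{"wx": 0,"wy": 0,"wz": 0,"tx": 0,"ty": 0,"tz": 8,"fingers": 160},{"wx": 0,"wy": 0,"wz": 0,"tx": 0,"ty": 0,"tz": 11,"fingers": 160}]' --grip_force 25

```text
clock: 3.8
tool_pos: [0.6341, -0.3073, 0.1233]
eef_rot: [-2.418, -2.006, -0.0]
wrist_force: [1.0, -0.3, -2.4]
gripper_width: 0.0596
```

```bash
python3 go.py .5406 .0139 .15 -1.8
```

```text
t 3.8 pos [ 0.6341 -0.3073  0.1233] w [-0.01  0.01  8.83] t_cm [-9.35 32.12  2.67] F [ 1.02 -0.28 -2.39] width 0.0596
```

>>> move_arm --deltas '[{"wx": 0,"wy": 0,"wz": 0.5,"tx": -0.3,"ty": 1,"tz": 1,"fingers": 160},{"wx": 0,"wy": 0,"wz": 1.5,"tx": -1,"ty": 3.2,"tz": 2,"fingers": 160},{"wx": 0,"wy": 0,"wz": 2.5,"tx": -1.9,"ty": 6.2,"tz": 2.7,"fingers": 160},{"wx": 0,"wy": 0,"wz": 3.5,"tx": -2.8,"ty": 9.4,"tz": 2.7,"fingers": 160},{"wx": 0,"wy": 0,"wz": 4.5,"tx": -3.7,"ty": 12.6,"tz": 2.7,"fingers": 160}]'

```text
clock: 4.3
tool_pos: [0.5958, -0.1793, 0.1483]
eef_rot: [-2.335, -2.1, 0.0]
wrist_force: [-0.3, 0.3, -2.8]
gripper_width: 0.0599
```

>>> move_arm --deltas '[{"wx": 0,"wy": 0,"wz": 1,"tx": -0.9,"ty": 3.2,"tz": 0,"fingers": 160},{"wx": 0,"wy": 0,"wz": 2,"tx": -1.9,"ty": 6.4,"tz": 0,"fingers": 160},{"wx": 0,"wy": 0,"wz": 3,"tx": -2.8,"ty": 9.6,"tz": 0,"fingers": 160},{"wx": 0,"wy": 0,"wz": 3.8,"tx": -3.7,"ty": 12.6,"tz": 0,"fingers": 160},{"wx": 0,"wy": 0,"wz": 4.3,"tx": -4.5,"ty": 15.2,"tz": 0,"fingers": 160}]'

```text
clock: 4.8
tool_pos: [0.5504, -0.0268, 0.1482]
eef_rot: [-2.253, -2.187, 0.001]
wrist_force: [0.3, 0.9, -3.1]
gripper_width: 0.0601
```

>>> move_arm --deltas '[{"wx": 0,"wy": 0,"wz": 0,"tx": -0.6,"ty": 2.2,"tz": 0,"fingers": 160},{"wx": 0,"wy": 0,"wz": 0,"tx": -1,"ty": 3.5,"tz": 0,"fingers": 160},{"wx": 0,"wy": 0,"wz": 0,"tx": -1.2,"ty": 4.2,"tz": 0,"fingers": 160},{"wx": 0,"wy": 0,"wz": 0,"tx": -1.2,"ty": 4.3,"tz": 0,"fingers": 160},{"wx": 0,"wy": 0,"wz": 0,"tx": -1.2,"ty": 4.3,"tz": 0,"fingers": 160}]'

```text
clock: 5.3
tool_pos: [0.5404, 0.0125, 0.1484]
eef_rot: [2.257, 2.184, -0.001]
wrist_force: [0.2, 0.1, -2.2]
gripper_width: 0.0599
```

```bash
python3 go.py .5406 .0139 .15 -1.8;  python3 - <<'E'
from h import *
from bench import *
for n in('wrist',):
    c=read_camera(n);pickle.dump(c,open(f'pics/{n}3.pkl','wb'))
cv2.imwrite('pics/w3.png',c['img'][:,:,::-1])
E
```

```text
t 5.3 pos [0.5404 0.0125 0.1484] w [0.04 0.01 0.1 ] t_cm [0.02 0.14 0.16] F [ 0.24  0.12 -2.16] width 0.0599
```

View pics/w3.png

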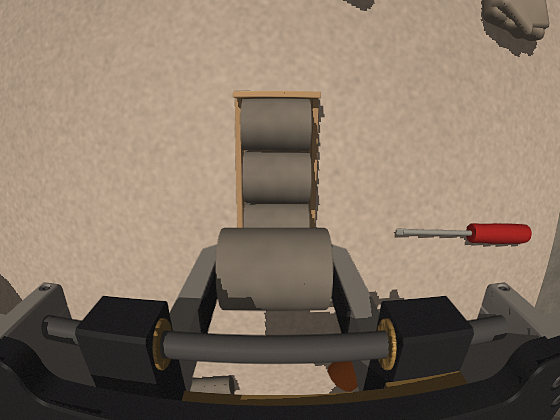

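```bash
cat > fit3.py <<'E'
from tf import *
def trayfit(c,ys=(.0485,0),use_wall=1,p0=(.5414,.0379,-.032)):
    G=np.sqrt(gmag(c))
    z=.03
    F=[[(.04,.0795,z),(-.04,.0795,z)],[(-.04,.0795,0.014),(-.04,-.01,.014)]] 
    def cost(p):
        t=-np.mean([samp(G,dens(corehull(c,p,y))).mean() for y in ys])
        if use_wall:t-=.6*np.mean([samp(G,dens(proj(c,tw(p,f)),False)).mean() for f in F])
        return t
    r=differential_evolution(cost,[(p0[0]-.012,p0[0]+.012),(p0[1]-.012,p0[1]+.012),(p0[2]-.1,p0[2]+.1)],seed=2,popsize=15);return r.x,r.fun
E
python3 - <<'E'
from fit3 import *
c=load('wrist3');im=np.ascontiguousarray(c['img'][:,:,::-1])
for ys,w in(((.0485,0),1),((.0485,0),0),((.0485,),0),((0,),0)):
    p,f=trayfit(c,ys,w);print(ys,w,p.round(4),np.degrees(p[2]).round(2),f)
    if w:
        for y in(.0485,0,-.0485):draw(im,c,corehull(c,p,y),1,0)
        draw(im,c,proj(c,tw(p,[(.04,.0795,.03),(-.04,.0795,.03),(-.04,.0795,.014),(-.04,-.03,.014)])),1,0,(0,255,0))
k=dict(z=.1483+.0125)
q,f=fitcyl([c],(.5404,.0135,-.03),**k);print('held',q.round(4),np.degrees(q[2]).round(2),f)
draw(im,c,hull(c,*q,**k),1,0,(255,255,0))
cv2.imwrite('pics/w3f.png',im)
E
```

```text
(0.0485, 0) 1 [ 0.5421  0.0395 -0.0369] -2.11 -17.120134
(0.0485, 0) 0 [ 0.5421  0.0391 -0.0331] -1.89 -11.398872375488281
(0.0485,) 0 [ 0.542   0.0422 -0.0299] -1.71 -11.430862426757812
(0,) 0 [ 0.5421  0.0389 -0.0461] -2.64 -11.907854080200195
held [ 0.5401  0.0117 -0.0311] -1.78 -12.310966
```

View pics/w3f.png

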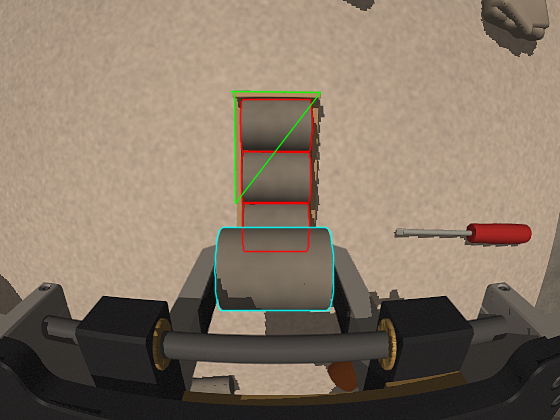

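>>> move_arm --deltas '[{"wx": 0,"wy": 0,"wz": 0,"tx": 0.1,"ty": 0.3,"tz": -1,"fingers": 160},{"wx": 0,"wy": 0,"wz": 0,"tx": 0.1,"ty": 0.3,"tz": -3,"fingers": 160},{"wx": 0,"wy": 0,"wz": 0,"tx": 0.1,"ty": 0.3,"tz": -5,"fingers": 160},{"wx": 0,"wy": 0,"wz": 0,"tx": 0.1,"ty": 0.3,"tz": -6.5,"fingers": 160},{"wx": 0,"wy": 0,"wz": 0,"tx": 0.1,"ty": 0.3,"tz": -7,"fingers": 160}]'

```text
clock: 5.85
tool_pos: [0.5399, 0.0159, 0.0763]
eef_rot: [-2.256, -2.183, 0.004]
wrist_force: [-0.1, -0.2, -2.0]
gripper_width: 0.0601
```

```bash
python3 - <<'E'
from fit3 import *
from bench import *
for n in('wrist','side','top'):
    c=read_camera(n);pickle.dump(c,open(f'pics/{n}4.pkl','wb'))
s=state();print(s['tool_pos'])
c=load('wrist4');im=np.ascontiguousarray(c['img'][:,:,::-1])
p,f=trayfit(c);print(p.round(4),f)
for y in(.0485,0,-.0485):draw(im,c,corehull(c,p,y),1,0)
k=dict(z=.0785+.0125)
q,f=fitcyl([c],(.5414,.0155,-.03),**k);print('held',q.round(4),np.degrees(q[2]).round(2),f)
draw(im,c,hull(c,*q,**k),1,0,(255,255,0))
S=load('side4');u,v=255,190
b=cv2.resize(S['img'][v-42:v+42,u-56:u+56,::-1],(560,420))
draw(b,S,hull(S,.5413,.015,-.034,**k),5,np.array([u-56,v-42]),(255,255,0))
for y in(.0485,0,-.0485):draw(b,S,corehull(S,p,y),5,np.array([u-56,v-42]))
cv2.imwrite('pics/w4f.png',cv2.resize(np.hstack([im,b]),(800,300)))
E
python3 go.py .5413 .015 .06 -2
```

```text
[0.54124594 0.01634377 0.07822138]
[ 0.5427  0.0414 -0.0287] -15.086955070495605
held [ 0.5405  0.0162 -0.0419] -2.4 -10.00377368927002
t 6.0 pos [0.5412 0.0163 0.0782] w [-0.   -0.02 -0.13] t_cm [ 0.01 -0.13 -1.82] F [ 0.29 -0.57 -3.6 ] width 0.0596
```

View pics/w4f.png

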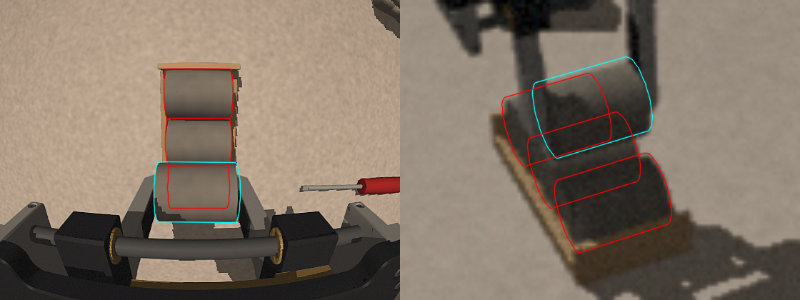

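>>> move_arm --deltas '[{"wx": 0,"wy": 0,"wz": 0,"tx": 0.05,"ty": -0.03,"tz": -0.5,"fingers": 160},{"wx": 0,"wy": 0,"wz": 0,"tx": 0.05,"ty": -0.03,"tz": -1,"fingers": 160},{"wx": 0,"wy": 0,"wz": 0,"tx": 0.05,"ty": -0.03,"tz": -1.3,"fingers": 160},{"wx": 0,"wy": 0,"wz": 0,"tx": 0.05,"ty": -0.03,"tz": -1.5,"fingers": 160},{"wx": 0,"wy": 0,"wz": 0,"tx": 0.05,"ty": -0.03,"tz": -1.6,"fingers": 160}]'

```text
clock: 6.5
tool_pos: [0.5416, 0.0163, 0.0623]
eef_rot: [-2.257, -2.186, 0.0]
wrist_force: [0.2, 0.0, -2.7]
gripper_width: 0.0599
```

>>> move_arm --deltas '[{"wx": 0,"wy": 0,"wz": 0,"tx": 0,"ty": 0,"tz": -0.05,"fingers": 160},{"wx": 0,"wy": 0,"wz": 0,"tx": 0,"ty": 0,"tz": -0.1,"fingers": 160},{"wx": 0,"wy": 0,"wz": 0,"tx": 0,"ty": 0,"tz": -0.15,"fingers": 160},{"wx": 0,"wy": 0,"wz": 0,"tx": 0,"ty": 0,"tz": -0.2,"fingers": 160},{"wx": 0,"wy": 0,"wz": 0,"tx": 0,"ty": 0,"tz": -0.2,"fingers": 160}]'

```text
clock: 7.0
tool_pos: [0.5416, 0.0163, 0.0605]
eef_rot: [-2.257, -2.186, -0.0]
wrist_force: [0.2, 0.9, -3.1]
gripper_width: 0.0598
```

>>> move_arm --deltas '[{"wx": 0,"wy": 0,"wz": 0,"tx": 0,"ty": 0,"tz": -0.03,"fingers": 160},{"wx": 0,"wy": 0,"wz": 0,"tx": 0,"ty": 0,"tz": -0.06,"fingers": 160},{"wx": 0,"wy": 0,"wz": 0,"tx": 0,"ty": 0,"tz": -0.09,"fingers": 160},{"wx": 0,"wy": 0,"wz": 0,"tx": 0,"ty": 0,"tz": -0.12,"fingers": 160},{"wx": 0,"wy": 0,"wz": 0,"tx": 0,"ty": 0,"tz": -0.12,"fingers": 160}]'

```text
clock: 7.5
tool_pos: [0.5417, 0.0168, 0.0596]
eef_rot: [-2.256, -2.186, -0.001]
wrist_force: [-0.9, 1.5, 0.8]
gripper_width: 0.0602
```

>>> move_arm --deltas '[{"wx": 0,"wy": 0,"wz": 0,"tx": 0,"ty": 0.05,"tz": 0,"fingers": 160},{"wx": 0,"wy": 0,"wz": 0,"tx": 0,"ty": 0.1,"tz": -0.02,"fingers": 160},{"wx": 0,"wy": 0,"wz": 0,"tx": 0,"ty": 0.1,"tz": -0.04,"fingers": 160},{"wx": 0,"wy": 0,"wz": 0,"tx": 0,"ty": 0.1,"tz": -0.06,"fingers": 160},{"wx": 0,"wy": 0,"wz": 0,"tx": 0,"ty": 0.1,"tz": -0.06,"fingers": 160}]'

```text
clock: 8.0
tool_pos: [0.5418, 0.0172, 0.0594]
eef_rot: [2.257, 2.185, 0.0]
wrist_force: [-2.7, -0.0, 8.0]
gripper_width: 0.0599
```

Run:
```python
from fit3 import *
from bench import *
for n in('wrist','side'):
    c=read_camera(n);pickle.dump(c,open(f'pics/{n}5.pkl','wb'))
s=state();print(s['tool_pos'],s['wrist_force'])
S=load('side5');u,v=255,190;b=cv2.resize(S['img'][v-42:v+42,u-56:u+56,::-1],(560,420),interpolation=cv2.INTER_CUBIC)
cv2.imwrite('pics/w5.png',cv2.resize(np.hstack([c['img'][:,:,::-1]*0+load('wrist5')['img'][:,:,::-1],b]),(800,300)))
```

```text
[0.54171962 0.01719957 0.05939312] [-2.44391404  1.36840994  8.34853264]
```

View pics/w5.png

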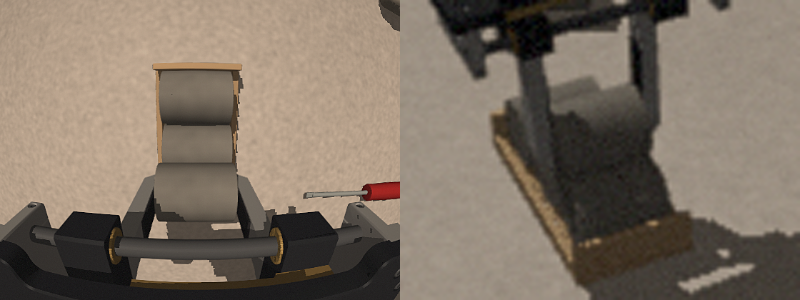

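>>> move_arm --deltas '[{"wx": 0,"wy": 0,"wz": 0,"tx": 0,"ty": 0,"tz": 0.04,"fingers": 160},{"wx": 0,"wy": 0,"wz": 0,"tx": 0,"ty": 0,"tz": 0.04,"fingers": 80},{"wx": 0,"wy": 0,"wz": 0,"tx": 0,"ty": 0,"tz": 0.04,"fingers": 60},{"wx": 0,"wy": 0,"wz": 0,"tx": 0,"ty": 0,"tz": 0.04,"fingers": 30},{"wx": 0,"wy": 0,"wz": 0,"tx": 0,"ty": 0,"tz": 0.04,"fingers": 20}]'

```text
clock: 8.6
tool_pos: [0.5417, 0.0171, 0.0589]
eef_rot: [2.257, 2.185, -0.0]
wrist_force: [-0.5, -0.2, 0.9]
gripper_width: 0.0842
```

>>> move_arm --deltas '[{"wx": 0,"wy": 0,"wz": 0,"tx": 0,"ty": 0,"tz": 1,"fingers": 20},{"wx": 0,"wy": 0,"wz": 0,"tx": 0,"ty": 0,"tz": 3,"fingers": 20},{"wx": 0,"wy": 0,"wz": 0,"tx": 0,"ty": 0,"tz": 6,"fingers": 10},{"wx": 0,"wy": 0,"wz": 0,"tx": 0,"ty": 0,"tz": 10,"fingers": 0},{"wx": 0,"wy": 0,"wz": 0,"tx": 0,"ty": 0,"tz": 14,"fingers": 0}]'

```text
clock: 9.1
tool_pos: [0.5412, 0.0173, 0.2009]
eef_rot: [-2.256, -2.186, 0.0]
wrist_force: [0.9, 0.4, -0.1]
gripper_width: 0.0939
```

```bash
python3 - <<'E'
from fit3 import *
from bench import *
for n in('wrist','side'):
    c=read_camera(n);pickle.dump(c,open(f'pics/{n}6.pkl','wb'))
s=state();print(s['tool_pos'],s['wrist_force'])
c=load('wrist6');im=np.ascontiguousarray(c['img'][:,:,::-1])
p,f=trayfit(c);print(p.round(4),f)
for y in(.0485,0,-.0485):draw(im,c,corehull(c,p,y),1,0)
S=load('side6')
k=dict(z=.0715)
q,f=fitcyl([c],(.5414,.0155,-.03),**k);print('placed',q.round(4),np.degrees(q[2]).round(2),f)
q2,f=fitcyl([c,S],(.5414,.0155,-.03),**k);print('placed2',q2.round(4),np.degrees(q2[2]).round(2),f)
draw(im,c,hull(c,*q,**k),1,0,(255,255,0))
u,v=255,190;b=cv2.resize(S['img'][v-42:v+42,u-56:u+56,::-1],(560,420),interpolation=cv2.INTER_CUBIC)
cv2.imwrite('pics/w6.png',cv2.resize(np.hstack([im,b]),(800,300)))
E
python3 go.py .6122 .2615 .18 -26.7
```

```text
[0.54540311 0.01790356 0.20490618] [ 0.92525033 -0.45125127 -0.13148735]
[ 0.5419  0.04   -0.0379] -15.160627365112305
placed [ 0.5402  0.0075 -0.0727] -4.17 -9.547667503356934
placed2 [ 0.54    0.0073 -0.0822] -4.71 -16.63168716430664
t 9.2 pos [0.5454 0.0179 0.2049] w [  0.09   0.63 -24.86] t_cm [ 6.68 24.36 -2.49] F [ 0.93 -0.45 -0.13] width 0.094
```

View pics/w6.png

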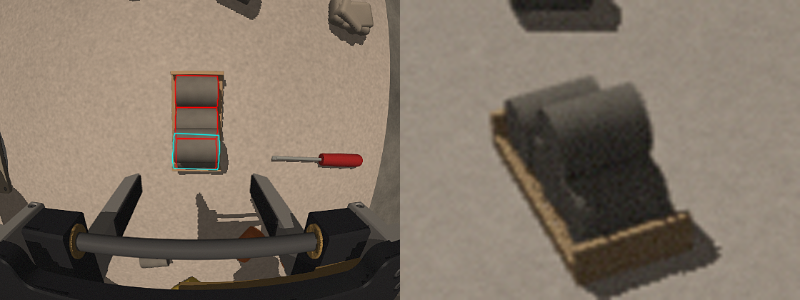

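Run:
```python
from fit3 import *
out=[]
for n,u,v in(('wrist6',275,170),('side6',255,185)):
    c=load(n);s=8;h=26 if 0 else 36;b=cv2.resize(c['img'][v-h-15:v+h+15,u-50:u+50,::-1],(500,510),interpolation=cv2.INTER_CUBIC)
    a=b.copy()
    draw(b,c,hull(c,.5415,.0165,-.035,z=.0715),5,np.array([u-50,v-h-15]),(255,255,0))
    out.append(b)
cv2.imwrite('pics/w6z.png',cv2.resize(np.hstack(out),(800,408)))
```

```text
(no output)
```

View pics/w6z.png

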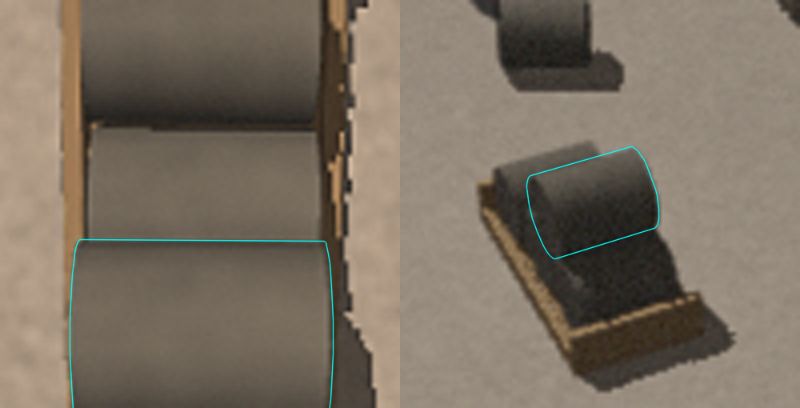

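>>> move_arm --deltas '[{"wx": 0,"wy": 0,"wz": -4,"tx": 1.1,"ty": 3.8,"tz": 0,"fingers": 0},{"wx": 0,"wy": 0,"wz": -8,"tx": 2.3,"ty": 8,"tz": 0,"fingers": 0},{"wx": 0,"wy": 0,"wz": -12,"tx": 3.5,"ty": 12,"tz": 0,"fingers": 0},{"wx": 0,"wy": 0,"wz": -16,"tx": 4.6,"ty": 16,"tz": -1,"fingers": 0},{"wx": 0,"wy": 0,"wz": -20,"tx": 5.7,"ty": 19.8,"tz": -2,"fingers": 0}]'

```text
clock: 9.7
tool_pos: [0.5988, 0.2171, 0.1789]
eef_rot: [2.604, 1.757, 0.001]
wrist_force: [0.4, -0.6, -0.1]
gripper_width: 0.0941
```

>>> move_arm --deltas '[{"wx": 0,"wy": 0,"wz": -3,"tx": 0.9,"ty": 3,"tz": -2,"fingers": 0},{"wx": 0,"wy": 0,"wz": -4.7,"tx": 1.35,"ty": 4.6,"tz": -5,"fingers": 0},{"wx": 0,"wy": 0,"wz": -4.7,"tx": 1.35,"ty": 4.6,"tz": -8,"fingers": 0},{"wx": 0,"wy": 0,"wz": -4.7,"tx": 1.35,"ty": 4.6,"tz": -9,"fingers": 0},{"wx": 0,"wy": 0,"wz": -4.7,"tx": 1.35,"ty": 4.6,"tz": -9,"fingers": 0}]'

```text
clock: 10.2
tool_pos: [0.6108, 0.26, 0.0874]
eef_rot: [-2.672, -1.652, 0.006]
wrist_force: [-1.3, -0.1, -0.2]
gripper_width: 0.0937
```

```bash
python3 go.py .6122 .2615 .011 -26.7
python3 - <<'E'
from h import *
from bench import *
for n in('wrist','side'):
    c=read_camera(n);pickle.dump(c,open(f'pics/{n}7.pkl','wb'))
c=load('wrist7');im=np.ascontiguousarray(c['img'][:,:,::-1]);
g=(.6122,.2615,-.466)
p,f=fitcyl([c],g);print(p.round(4),np.degrees(p[2]),f)
draw(im,c,hull(c,*p),1,0);draw(im,c,hull(c,*g),1,0,(255,255,0))
cv2.imwrite('pics/w7.png',im)
E
python3 go.py .6122 .2615 .011 -26.7
```

```text
t 10.2 pos [0.6108 0.26   0.0874] w [ 0.12 -0.2  -0.15] t_cm [ 0.14  0.15 -7.64] F [-1.34 -0.12 -0.24] width 0.0937
[ 0.6119  0.2629 -0.4877] -27.945913238985327 -13.886686325073242
t 10.3 pos [0.6129 0.2608 0.0902] w [-0.02  0.08 -0.11] t_cm [-0.07  0.07 -7.92] F [ 1.09 -0.46  0.69] width 0.0939
```

View pics/w7.png

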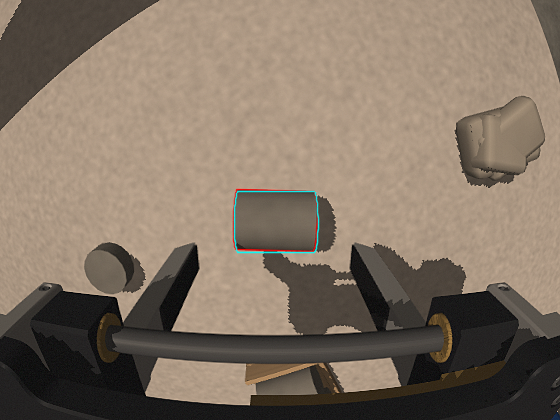

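>>> move_arm --deltas '[{"wx": 0,"wy": 0,"wz": -0.8,"tx": -0.05,"ty": 0.1,"tz": -2.5,"fingers": 0},{"wx": 0,"wy": 0,"wz": -0.8,"tx": -0.05,"ty": 0.1,"tz": -5,"fingers": 0},{"wx": 0,"wy": 0,"wz": -0.8,"tx": -0.05,"ty": 0.1,"tz": -7,"fingers": 0},{"wx": 0,"wy": 0,"wz": -0.8,"tx": -0.05,"ty": 0.1,"tz": -7.8,"fingers": 0},{"wx": 0,"wy": 0,"wz": -0.8,"tx": -0.05,"ty": 0.1,"tz": -7.8,"fingers": 0}]' --grip_force 20

```text
clock: 10.8
tool_pos: [0.612, 0.2619, 0.0115]
eef_rot: [2.684, 1.633, 0.0]
wrist_force: [0.1, 0.5, 0.1]
gripper_width: 0.0941
```

>>> move_arm --deltas '[{"wx": 0,"wy": 0,"wz": 0,"tx": 0,"ty": 0,"tz": 0,"fingers": 40},{"wx": 0,"wy": 0,"wz": 0,"tx": 0,"ty": 0,"tz": 0,"fingers": 80},{"wx": 0,"wy": 0,"wz": 0,"tx": 0,"ty": 0,"tz": 0,"fingers": 120},{"wx": 0,"wy": 0,"wz": 0,"tx": 0,"ty": 0,"tz": 0,"fingers": 160},{"wx": 0,"wy": 0,"wz": 0,"tx": 0,"ty": 0,"tz": 0,"fingers": 160}]' --grip_force 20

```text
clock: 11.3
tool_pos: [0.6121, 0.2623, 0.0116]
eef_rot: [2.683, 1.633, 0.001]
wrist_force: [0.7, 0.2, 2.2]
gripper_width: 0.0598
```

```bash
python3 go.py .6122 .2615 .011 -26.7
```

```text
t 11.3 pos [0.6121 0.2623 0.0116] w [-0.02  0.05  0.64] t_cm [ 0.01 -0.08 -0.06] F [0.68 0.2  2.25] width 0.0598
```

>>> move_arm --deltas '[{"wx": 0,"wy": 0,"wz": 0,"tx": 0,"ty": 0,"tz": 0.5,"fingers": 160},{"wx": 0,"wy": 0,"wz": 0,"tx": 0,"ty": 0,"tz": 2,"fingers": 160},{"wx": 0,"wy": 0,"wz": 0,"tx": 0,"ty": 0,"tz": 5,"fingers": 160},{"wx": 0,"wy": 0,"wz": 0,"tx": 0,"ty": 0,"tz": 9,"fingers": 160},{"wx": 0,"wy": 0,"wz": 2,"tx": -0.4,"ty": -1.2,"tz": 12,"fingers": 160}]' --grip_force 25

```text
clock: 11.8
tool_pos: [0.6082, 0.253, 0.1341]
eef_rot: [-2.651, -1.684, -0.006]
wrist_force: [0.9, 0.1, -2.5]
gripper_width: 0.0601
```

>>> move_arm --deltas '[{"wx": 0,"wy": 0,"wz": 4,"tx": -0.9,"ty": -2.6,"tz": 1.5,"fingers": 160},{"wx": 0,"wy": 0,"wz": 8,"tx": -1.9,"ty": -5.4,"tz": 2,"fingers": 160},{"wx": 0,"wy": 0,"wz": 12,"tx": -2.9,"ty": -8.2,"tz": 2,"fingers": 160},{"wx": 0,"wy": 0,"wz": 16,"tx": -3.9,"ty": -11,"tz": 2,"fingers": 160},{"wx": 0,"wy": 0,"wz": 20,"tx": -4.9,"ty": -13.6,"tz": 2,"fingers": 160}]'

```text
clock: 12.3
tool_pos: [0.5581, 0.1127, 0.1521]
eef_rot: [2.319, 2.118, 0.0]
wrist_force: [0.2, -0.3, -3.7]
gripper_width: 0.0597
```

>>> move_arm --deltas '[{"wx": 0,"wy": 0,"wz": 2,"tx": -0.8,"ty": -2.2,"tz": 0,"fingers": 160},{"wx": 0,"wy": 0,"wz": 3.2,"tx": -1.3,"ty": -3.8,"tz": 0,"fingers": 160},{"wx": 0,"wy": 0,"wz": 3.4,"tx": -1.55,"ty": -4.7,"tz": 0,"fingers": 160},{"wx": 0,"wy": 0,"wz": 3.4,"tx": -1.55,"ty": -4.9,"tz": 0,"fingers": 160},{"wx": 0,"wy": 0,"wz": 3.4,"tx": -1.55,"ty": -4.9,"tz": 0,"fingers": 160}]'

```text
clock: 12.8
tool_pos: [0.5436, 0.0658, 0.1515]
eef_rot: [2.259, 2.183, 0.002]
wrist_force: [0.7, 0.3, -3.3]
gripper_width: 0.06
```

```bash
python3 go.py .5433 .065 .06 -2;python3 - <<'E'
from fit3 import *
from bench import *
for n in('wrist','side'):
    c=read_camera(n);pickle.dump(c,open(f'pics/{n}8.pkl','wb'))
c=load('wrist8');im=np.ascontiguousarray(c['img'][:,:,::-1]);S=load('side8')
z=state()['tool_pos'][2];k=dict(z=z+.0125)
q,f=fitcyl([c],(.5430,.065,-.035),**k);print('held',q.round(4),np.degrees(q[2]).round(2),f)
draw(im,c,hull(c,*q,**k),1,0,(255,255,0))
u,v=255,185;b=cv2.resize(S['img'][v-42:v+42,u-56:u+56,::-1],(560,420),interpolation=cv2.INTER_CUBIC)
draw(b,S,hull(S,*q,**k),5,np.array([u-56,v-42]),(255,255,0))
draw(b,S,hull(S,.5415,.0165,-.035,z=.0715),5,np.array([u-56,v-42]),(0,255,0))
cv2.imwrite('pics/w8.png',cv2.resize(np.hstack([im,b]),(800,300)))
E
python3 go.py .5433 .065 .06 -2
```

```text
t 12.8 pos [0.5436 0.0658 0.1515] w [-0.04  0.06 -0.05] t_cm [-0.03 -0.08 -9.15] F [ 0.73  0.31 -3.29] width 0.06
held [ 0.5433  0.0662 -0.0369] -2.11 -12.753151893615723
t 12.9 pos [0.5436 0.0667 0.1513] w [-0.05  0.04 -0.13] t_cm [-0.03 -0.17 -9.13] F [-0.02 -0.85 -3.66] width 0.0601
```

View pics/w8.png

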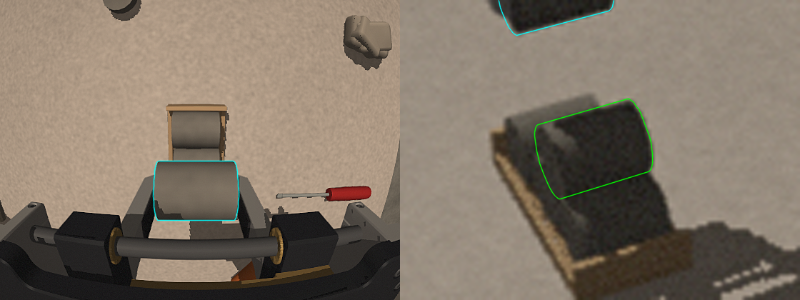

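>>> move_arm --deltas '[{"wx": 0,"wy": 0,"wz": 0,"tx": 0,"ty": 0,"tz": -1,"fingers": 160},{"wx": 0,"wy": 0,"wz": 0,"tx": 0,"ty": 0,"tz": -3,"fingers": 160},{"wx": 0,"wy": 0,"wz": 0,"tx": 0,"ty": 0,"tz": -5,"fingers": 160},{"wx": 0,"wy": 0,"wz": 0,"tx": 0,"ty": 0,"tz": -6,"fingers": 160},{"wx": 0,"wy": 0,"wz": 0,"tx": 0,"ty": 0,"tz": -6.2,"fingers": 160}]'

```text
clock: 13.4
tool_pos: [0.5421, 0.0656, 0.0875]
eef_rot: [-2.256, -2.183, 0.004]
wrist_force: [-0.4, -0.2, -2.5]
gripper_width: 0.0599
```

```bash
python3 go.py .5433 .066 .06 -2;python3 - <<'E'
from fit3 import *
from bench import *
for n in('wrist','side','top'):
    c=read_camera(n);pickle.dump(c,open(f'pics/{n}9.pkl','wb'))
z=state()['tool_pos'][2];k=dict(z=z+.0125)
im=cv2.resize(load('wrist9')['img'][90:330,115:435,::-1],(560,420))
S=load('side9')
u,v=255,170;b=cv2.resize(S['img'][v-42:v+42,u-56:u+56,::-1],(560,420),interpolation=cv2.INTER_CUBIC)
draw(b,S,hull(S,.5433,.0662,-.036,**k),5,np.array([u-56,v-42]),(255,255,0))
cv2.imwrite('pics/w9.png',cv2.resize(np.hstack([im,b]),(800,300)))
E
python3 go.py .5433 .066 .06 -2
```

```text
t 13.4 pos [0.5421 0.0656 0.0875] w [ 0.01 -0.17 -0.11] t_cm [ 0.12  0.04 -2.75] F [-0.43 -0.25 -2.47] width 0.0599
t 13.55 pos [0.5436 0.0657 0.0894] w [-0.02  0.05 -0.08] t_cm [-0.03  0.03 -2.94] F [ 0.33  0.33 -2.53] width 0.0596
```

View pics/w9.png

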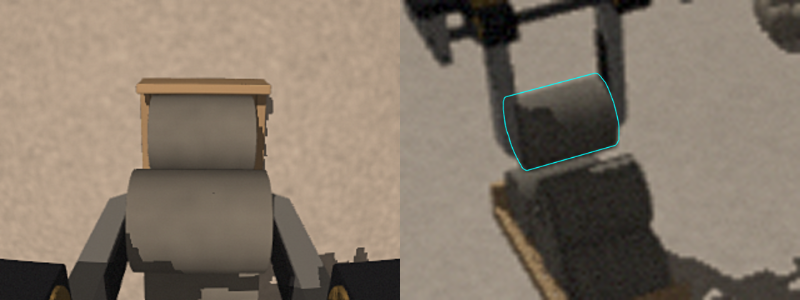

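>>> move_arm --deltas '[{"wx": 0,"wy": 0,"wz": 0,"tx": 0,"ty": 0.05,"tz": -0.8,"fingers": 160},{"wx": 0,"wy": 0,"wz": 0,"tx": 0,"ty": 0.05,"tz": -1.5,"fingers": 160},{"wx": 0,"wy": 0,"wz": 0,"tx": 0,"ty": 0.05,"tz": -2,"fingers": 160},{"wx": 0,"wy": 0,"wz": 0,"tx": 0,"ty": 0.05,"tz": -2.4,"fingers": 160},{"wx": 0,"wy": 0,"wz": 0,"tx": 0,"ty": 0.05,"tz": -2.6,"fingers": 160}]'

```text
clock: 14.05
tool_pos: [0.5429, 0.0657, 0.0625]
eef_rot: [-2.258, -2.183, 0.001]
wrist_force: [0.2, 0.5, -2.6]
gripper_width: 0.0603
```

>>> move_arm --deltas '[{"wx": 0,"wy": 0,"wz": 0,"tx": 0,"ty": 0,"tz": -0.04,"fingers": 160},{"wx": 0,"wy": 0,"wz": 0,"tx": 0,"ty": 0,"tz": -0.08,"fingers": 160},{"wx": 0,"wy": 0,"wz": 0,"tx": 0,"ty": 0,"tz": -0.12,"fingers": 160},{"wx": 0,"wy": 0,"wz": 0,"tx": 0,"ty": 0,"tz": -0.16,"fingers": 160},{"wx": 0,"wy": 0,"wz": 0,"tx": 0,"ty": 0,"tz": -0.16,"fingers": 160}]'

```text
clock: 14.55
tool_pos: [0.5432, 0.0657, 0.0616]
eef_rot: [2.259, 2.183, 0.0]
wrist_force: [-0.5, -0.4, -2.2]
gripper_width: 0.0599
```

>>> move_arm --deltas '[{"wx": 0,"wy": 0,"wz": 0,"tx": 0,"ty": 0,"tz": -0.03,"fingers": 160},{"wx": 0,"wy": 0,"wz": 0,"tx": 0,"ty": 0,"tz": -0.06,"fingers": 160},{"wx": 0,"wy": 0,"wz": 0,"tx": 0,"ty": 0,"tz": -0.09,"fingers": 160},{"wx": 0,"wy": 0,"wz": 0,"tx": 0,"ty": 0,"tz": -0.12,"fingers": 160},{"wx": 0,"wy": 0,"wz": 0,"tx": 0,"ty": 0,"tz": -0.12,"fingers": 160}]'

```text
clock: 15.05
tool_pos: [0.5431, 0.0658, 0.0602]
eef_rot: [-2.259, -2.184, 0.0]
wrist_force: [0.2, -0.2, -3.3]
gripper_width: 0.0597
```

>>> move_arm --deltas '[{"wx": 0,"wy": 0,"wz": 0,"tx": 0,"ty": 0,"tz": -0.03,"fingers": 160},{"wx": 0,"wy": 0,"wz": 0,"tx": 0,"ty": 0,"tz": -0.06,"fingers": 160},{"wx": 0,"wy": 0,"wz": 0,"tx": 0,"ty": 0,"tz": -0.09,"fingers": 160},{"wx": 0,"wy": 0,"wz": 0,"tx": 0,"ty": 0,"tz": -0.1,"fingers": 160},{"wx": 0,"wy": 0,"wz": 0,"tx": 0,"ty": 0,"tz": -0.1,"fingers": 160}]'

```text
clock: 15.55
tool_pos: [0.5431, 0.0652, 0.0598]
eef_rot: [2.258, 2.183, -0.001]
wrist_force: [-1.8, -1.1, 5.6]
gripper_width: 0.0602
```

>>> move_arm --deltas '[{"wx": 0,"wy": 0,"wz": 0,"tx": 0,"ty": -0.03,"tz": 0,"fingers": 160},{"wx": 0,"wy": 0,"wz": 0,"tx": 0,"ty": -0.03,"tz": 0,"fingers": 80},{"wx": 0,"wy": 0,"wz": 0,"tx": 0,"ty": -0.03,"tz": 0,"fingers": 60},{"wx": 0,"wy": 0,"wz": 0,"tx": 0,"ty": -0.03,"tz": 0,"fingers": 30},{"wx": 0,"wy": 0,"wz": 0,"tx": 0,"ty": -0.03,"tz": 0,"fingers": 20}]'

```text
clock: 16.05
tool_pos: [0.5432, 0.0657, 0.0592]
eef_rot: [-2.258, -2.184, -0.001]
wrist_force: [0.6, 0.5, -0.4]
gripper_width: 0.0843
```

>>> move_arm --deltas '[{"wx": 0,"wy": 0,"wz": 0,"tx": 0,"ty": 0,"tz": 1,"fingers": 20},{"wx": 0,"wy": 0,"wz": 0,"tx": 0,"ty": 0,"tz": 3,"fingers": 20},{"wx": 0,"wy": 0,"wz": 0,"tx": 0,"ty": 0,"tz": 6,"fingers": 10},{"wx": 0,"wy": 0,"wz": 0,"tx": 0,"ty": 0,"tz": 10,"fingers": 0},{"wx": 0,"wy": 0,"wz": 0,"tx": 0,"ty": 0,"tz": 14,"fingers": 0}]'

```text
clock: 16.55
tool_pos: [0.5427, 0.0655, 0.2012]
eef_rot: [-2.258, -2.184, 0.0]
wrist_force: [1.0, -0.4, 0.7]
gripper_width: 0.0937
```

>>> move_arm --deltas '[{"wx": 0,"wy": 0,"wz": 0,"tx": -1,"ty": -3,"tz": 0,"fingers": 0},{"wx": 0,"wy": 0,"wz": 0,"tx": -2,"ty": -6,"tz": 0,"fingers": 0},{"wx": 0,"wy": 0,"wz": 0,"tx": -3,"ty": -9,"tz": 0,"fingers": 0},{"wx": 0,"wy": 0,"wz": 0,"tx": -3.5,"ty": -10.5,"tz": 0,"fingers": 0},{"wx": 0,"wy": 0,"wz": 0,"tx": -3.5,"ty": -10.5,"tz": 0,"fingers": 0}]'

```text
clock: 17.05
tool_pos: [0.5074, -0.0423, 0.1999]
eef_rot: [2.263, 2.178, -0.002]
wrist_force: [0.5, -0.2, 0.4]
gripper_width: 0.0937
```

Run:
```python
from fit3 import *
from bench import *
for n in('wrist','side','top'):
    c=read_camera(n);pickle.dump(c,open(f'pics/{n}10.pkl','wb'))
print(state()['tool_pos'],state()['wrist_force'])
c=load('wrist10');S=load('side10');T=load('top10')
for n,g in(('R',(.5415,.0165,-.035)),('L',(.5431,.065,-.035))):
    q,f=fitcyl([c,S],g,z=.0715);print(n,q.round(4),np.degrees(q[2]).round(2),f)
u,v=proj(c,[.542,.04,.06])[0].astype(int);print(u,v)
v=max(v,75);a=cv2.resize(c['img'][v-75:v+75,u-75:u+75,::-1],(400,400),interpolation=cv2.INTER_CUBIC)
a0=a.copy()
u2,v2=255,185;b=cv2.resize(S['img'][v2-50:v2+50,u2-50:u2+50,::-1],(400,400),interpolation=cv2.INTER_CUBIC)
for g in((.5415,.0165,-.035),(.5431,.065,-.035)):
    draw(b,S,hull(S,*g,z=.0715),4,np.array([u2-50,v2-50]),(255,255,0))
    draw(a,c,hull(c,*g,z=.0715),400/150,np.array([u-75,v-75]),(255,255,0))
cv2.imwrite('pics/w10.png',np.hstack([a,b]))
```

```text
[ 0.50873914 -0.03814505  0.19977026] [1.1940824  0.17293774 0.75098186]
R [ 0.541   0.0158 -0.0366] -2.09 -17.4669189453125
L [ 0.5425  0.0643 -0.0266] -1.52 -19.366485595703125
306 116
```

View pics/w10.png

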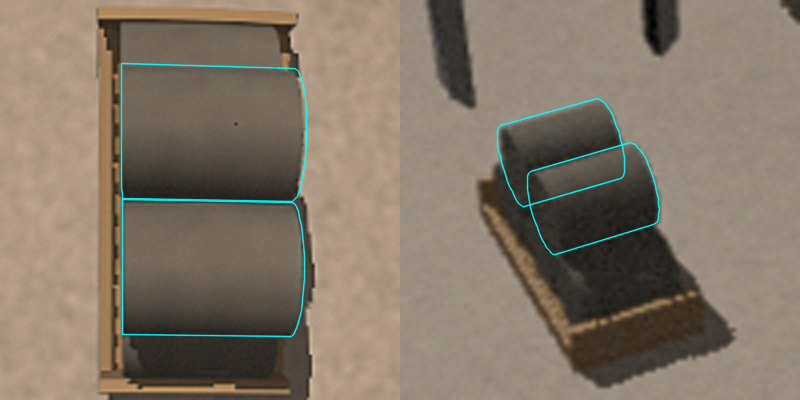

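>>> move_arm --deltas '[{"wx": 0,"wy": 0,"wz": 0,"tx": 0,"ty": 0,"tz": 0,"fingers": 0},{"wx": 0,"wy": 0,"wz": 0,"tx": 0,"ty": 0,"tz": 0,"fingers": 0},{"wx": 0,"wy": 0,"wz": 0,"tx": 0,"ty": 0,"tz": 0,"fingers": 0},{"wx": 0,"wy": 0,"wz": 0,"tx": 0,"ty": 0,"tz": 0,"fingers": 0},{"wx": 0,"wy": 0,"wz": 0,"tx": 0,"ty": 0,"tz": 0,"fingers": 0}]'

```text
clock: 17.7
tool_pos: [0.5082, -0.0394, 0.1992]
eef_rot: [-2.258, -2.184, -0.0]
wrist_force: [-0.1, -0.0, -0.7]
gripper_width: 0.0943
```

Run:
```python
from h import *
from bench import *
S=read_camera('side');o=load('side10')
d=np.abs(S['img'][130:240,200:310].astype(int)-o['img'][130:240,200:310]).mean();print('diff',d,state()['clock'])
if d<8: print(hand_in())
```

```text
diff 2.3210192837465566 17.75
the job is handed in; nothing more can be done
None
```

The 3-2 pyramid stands by itself and the job is handed in at 17.75 s of the 54 s allowed. I gripped both full-size grey cores over their flat ends. The one from the right went into the tray's right-hand gap (-y), the one from the left into the left-hand gap (+y). I lowered each until the wrist force showed it was seated, at 8 N or less, then let go. I didn't touch the thin core, the disc or the orange and yellow look-alikes.

**Placement:** in the last wrist and side pictures the top cores fit at (0.541, 0.016) and (0.5425, 0.064) m. They are 48.5 mm apart and within about 0.5° of the tray's direction. The saddle height was assumed, not measured; outlines drawn at that height match both views.

**Stability:** between two side views about 0.6 s apart, with the gripper clear, the pyramid did not visibly move.

**Checks that disagreed:**
- **First core:** one automatic fit just after I set it down was about 9 mm off. It had most likely caught the tray edge, because the outline drawn on the picture and the later fits agreed with the intended position.
- **Tray position:** estimates of its y ranged from 38 to 41 mm between views. I settled the final seating by the contact force.

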